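# Let the magnifier boom back off its ratchet and lock it again

### The arm

A 7-joint arm with a two-finger parallel gripper is mounted at the origin on the work surface. World frame = base frame: x ahead of the robot, y to its left, z up, the work surface at z = 0. Lengths are in m, angles in rad, forces in N, time in s.
With the tool pointing down it reaches from about 0.35 to 0.9 m from the base axis. Payload 8.1 kg.
Tool frame: the origin (TCP) lies at the centre of the arm's flange, where the gripper is bolted on; the fingertips stand 173 mm ahead of it and the grasp point (between the pads) lies 155 mm ahead of it; z points along the fingers, y is the line along which they close (so a half turn about z gives the same grasp; the last joint's range is limited). The gripper opens to 85 mm and grips with 20 to 120 N. Pads are 22 mm wide; open, the fingers measure 114 mm over their backs; the gripper's body (76 mm by 85 mm) begins 54 mm behind the grasp point. The pads swing forward as they close: fully open they stand 13 mm farther back than shut.
Start: joints at [-1.309, 0.434, 0.025, 1.573, -0.012, 1.134, -0.075], TCP at [0.223, 0.584, 0.405] pointing down, gripper open.
Joint ranges: [-2.62, 2.62], [-0.44, 2.09], [-1.27, 1.32], [0.08, 2.57], [-1.32, 4.46], [0.12, 2], [-2.74, 2.74]. Speed limits (rad/s): [2.22, 2.22, 3.01, 3.01, 3.14, 3.14, 3.14].

### API

Orientations are given as a unit quaternion [x, y, z, w].
In Python, from rig import robot, camera, models gives the robot as it stands.
- The arm moves only by the tool send_rows, never from a script. Its arguments are lists of equal length, an entry for each row: "delta_rot": the turn, a rotation vector about the tool's x, y, z in degrees, a list of three; "slide": the shift along the tool's x, y, z in units of 30 mm (1.0 is 30 mm), a list of three; "jaw": the closure, from -1 (fully open) to 1 (shut). In form: {"delta_rot": [[ax, ay, az], ...], "slide": [[tx, ty, tz], ...], "jaw": [jaw, ...]}. A call has exactly 10 rows; each row shifts and turns the commanded pose from where the row before left it, along the tool's axes as they then stand; what a row does not reach is not made up. A row lasts 1/10 s, in which the tool goes at most 50 mm and 8.59 degrees, less where a joint would pass 70% of its speed; a pose out of reach is approached as far as the arm can. A call is refused whole if a number of a shift passes 1 or a number of a turn 8.59, either way. A call with a gripper value outside its range is refused whole. The fingers move at their own pace and stop on an object; the grip force is fixed at half the most. Time passes only in rows, so rows that do not move let the fingers close, or fill a call up. It gives the time, the measured TCP pose, the force, the opening and the grip force at its end, in the units of the state.
- robot.state(): the state, without advancing time (a new reading comes with each control period).
- camera(name): name is "scene" or "side" or "wrist"; returns a dict with "image" (480x640x3 uint8, red, green, blue), "fx", "fy", "cx", "cy" (pixels), "R" (3x3) and "t" (3): a world point X has camera coordinates R X + t. Camera axes: x right, y down, z forward; pixel columns grow to the right and rows downward; lengths in m; the calibration is good to about 2 mm. A picture is of the moment at which its call begins. There is no depth.
- robot.close_job(): hands the job in; it is judged then, once.
Trained networks look in a picture, given as the dict that the camera call returned (one of the last four; its "shot" number tells which), for a name from the list of things; names that differ only in an ending like _2 or _b are one class to them, and where a whole thing is asked for, a point or a joint stands for the part that bears it (a point fixed in the world has none). Each returns a list of dicts, best first, with "p" (0 to 1); they miss things now and then, are a little off and sometimes report something else, mostly with a low value. They report only what shows in the picture. A call takes as long as a camera call.
- models.spot_in(picture, name): "xy" ([column, row] in pixels, amid what is visible of it).
- models.pinpoint(picture, name): "xy" ([column, row] in pixels: a listed point, or the origin of a listed thing).
The state is a dict: "clock": time; "joint_pos": joint angles; "joint_velocities": joint speeds; "joint_efforts": joint torques, N m; "eef_pos": TCP position; "orientation": TCP orientation; "contact_force": force on the tool from outside, world axes, zero at the start; "torque": the same for the moment, N m; "opening": opening from 0.0 (shut) to 1.0 (fully open); "gripper_force": force on a finger pad.
Only numpy, scipy, OpenCV 4.12 (cv2) and the standard library are available. Lean on these libraries where they do the work, as an engineer would, in place of code of your own. Each camera call takes 0.05 s, during which the arm holds its last target. There are 200 camera calls.

### The job

The swing-arm magnifier has been wound too far forward on its ratchet wheel. Lift the holding pawl out of the teeth and tip it right over onto its back rest, then swing the boom back until it bears firmly but gently on the rubber stop, and at last tip the pawl back over so that it sits fully down between two teeth and locks the boom there. Never force the teeth against the pawl, never ram the stop, and leave the kit parts lying about where they are.

Things in the scene. Friction and masses are not known exactly. Their poses are not given: they have to be found in the camera images.
- stand: Fixed steel base plate of the magnifier, 210 x 250 x 12 mm. Origin at table level on the vertical axis of the ratchet wheel; z up. In this frame the pawl is on the -y side, the boom on the +y side.
- wheel_top (a point): Centre of the ratchet wheel's top, 30 mm above the table. Aluminium disc 138 mm across with 16 steel saw teeth on its rim, 53 to 69 mm from the axis, 8 mm high, 16 mm gaps. The hub on it is 44 mm across and ends 104 mm above the table.
- ratchet (a joint): Turning of wheel and boom (rad): falls when turned backwards (counter-clockwise from above), which the pawl blocks when down. At 0 a tooth gap is centred under the pawl; the boom meets the stop between -0.08 and 0.08. One tooth is 0.393. Starts 0.45 to 1.0. Stiff bearing (0.35 N m, 3 N at 120 mm; somewhat more when turned fast); stays where left.
- boom: Aluminium boom with round lens; turns with the wheel. Origin on the wheel axis at table level, x out along the boom, z up; at ratchet = 0 its x is 115 deg counter-clockwise of the stand's x. Bar 16 mm wide (y), 70 to 90 mm above the table, free from 30 to 140 mm out; lens ring 110 mm across, centred 204 mm out. To swing it back push its -y face towards +y.
- boom_push (a point): Middle of the boom bar 120 mm from the axis, 80 mm above the table: a good place to push (on the boom's -y face, 8 mm beside this point). Axes as the boom's.
- pawl (a joint): Lift angle of the pawl (rad): 0 = fully down in a tooth gap, about 0.15 = on top of a tooth, 2.0 = tipped right over on its back rest. It swings up and away from the wheel. Past about 1.35 it falls over backwards and stays; below that it sinks slowly down by its own weight (100 g in all). Arm 10 mm wide.
- pawl_hinge (a point): Middle of the pawl's hinge line, which is parallel to the stand's x axis; at stand (0, -105, 48) mm. Hinge cheeks beside it (27 mm over both) end 58 mm above the table.
- pawl_bar (a point): Centre of the pawl's steel cross bar, 12 mm thick, 36 mm long, parallel to the stand's x axis, 49 mm from the hinge line. Can be pinched across its ends and carried round the hinge; it turns between the pads. Pawl down: at stand (0, -59, 64) mm; tipped over: (0, -139, 83) mm.
- pawl_nose: Nose block under the pawl's end (5 mm wide, 10 deep, 13 high) that sits between the teeth; moves with the pawl; origin on the hinge line. More than 30 N on it counts as forcing the teeth.
- stop: Dark steel post, 16 x 16 mm, 80 high, origin at its foot (12 mm above the table), where the boom's backward swing ends. A rubber-tipped screw, 80 mm above the table, points along its -y to the boom and meets it 95 mm from the wheel axis. Its tip is 27 to 41 mm from the post's axis, set anew each time, not measured. Bearing = 4 N or more for 0.3 s; over 12 N is ramming.
- board: Green circuit board with two domed sensor eyes, 90 x 60 mm, 22 mm high, lying loose beside the stand: leave alone.
- bumper: Black rubber bumper switch, 62 x 45 x 22 mm, loose: leave alone.
- standoffs: Bundle of five brass standoffs in a clip, 45 mm long, 14 mm high, loose: leave alone.
- battery: Open blue battery pack shell, 110 x 62 x 20 mm, loose: leave alone.

How it is judged:
On the way, in this order (a step that is already met when the one before it is completed fails the run):
1. the pawl is tipped over onto its back rest (above 1.8 rad) (value of joint pawl above 1.8 rad), for 0.2 s.
2. with the pawl still tipped over, the boom bears on the rubber stop with 4 N or more (value of joint pawl above 1.6 rad and contact force between boom and stop above 4 N), for 0.3 s.
At the end, for the whole second after the job is handed in: The pawl is fully down in a tooth gap (below 0.06 rad), the boom is back at its stop (ratchet within 0.12 rad of 0), and both are at rest (value of joint pawl below 0.06 rad and value of joint ratchet between -0.12 and 0.12 rad and velocity of joint ratchet between -0.05 and 0.05 rad/s and velocity of joint pawl between -0.1 and 0.1 rad/s); the robot touches nothing.
It fails at once if the boom is rammed against the rubber stop (over 12 N) (contact force between boom and stop above 12 N).
It fails at once if the teeth are forced against the pawl nose (over 30 N) (contact force between pawl_nose and anything else above 30 N).
It fails at once if a loose kit part is moved (over 25 mm) (distance of any of board, bumper, standoffs, battery from where it was at the start of the episode above 0.025 m).
It also fails if it takes over 72 s, if anything falls off the work surface, if the arm or the gripper's body presses on something with over 40 N, if the wrist force passes 120 N, or if a joint passes its speed limit or range.

## Working session

There is one attempt and no reset: what is moved stays moved. The work goes in short steps, Python scripts to look and compute and a tool call to move; the robot and the scene stay as the last step left them, time stands still between calls to the robot, and variables do not carry over. Pictures are saved under pics/ and viewed, at most 10 in all, crops included, and the job is handed in when it is done.

Besides the shell and the picture viewer there is one more tool, called after "Emit:" as name(argument=value, ...) on one line, values as JSON. send_rows: Moves the arm, as the interface text tells. Its arguments: {"type":"object","properties":{"delta_rot":{"type":"array","items":{"type":"array","items":{"type":"number"}}},"slide":{"type":"array","items":{"type":"array","items":{"type":"number"}}},"jaw":{"type":"array","items":{"type":"number"}}},"required":["delta_rot","slide","jaw"]}

```bash
mkdir -p pics; cat > h.py <<'E'
import numpy as np,cv2
from rig import robot,camera,models
def tri(obs):
    A=[];b=[]
    for c,xy in obs:
        d=np.array([(xy[0]-c['cx'])/c['fx'],(xy[1]-c['cy'])/c['fy'],1.]);R=np.array(c['R']);t=np.array(c['t'])
        o=-R.T@t;d=R.T@d;d/=np.linalg.norm(d);P=np.eye(3)-np.outer(d,d);A.append(P);b.append(P@o)
    X=np.linalg.solve(sum(A),sum(b));return X,[np.linalg.norm(p@X-q) for p,q in zip(A,b)]
def proj(c,X):
    p=np.array(c['R'])@X+np.array(c['t']);return np.array([c['fx']*p[0]/p[2]+c['cx'],c['fy']*p[1]/p[2]+c['cy']])
def save(c,n): cv2.imwrite('pics/'+n+'.png',c['image'][:,:,::-1])
E
python3 - <<'E'
from h import *
s=robot.state();print(s['clock'],s['eef_pos'],s['orientation'],s['contact_force'])
C={n:camera(n) for n in('scene','side','wrist')}
for n in C: save(C[n],n+'0')
for p in ['stand','wheel_top','boom_push','pawl_hinge','pawl_bar','stop','boom','board','bumper','standoffs','battery']:
    o=[]
    for n in C:
        r=models.pinpoint(C[n],p)
        if r: print(p,n,np.round(r[0]['xy']),round(r[0]['p'],2)); 
        if r and r[0]['p']>.4:o.append((C[n],r[0]['xy']))
    if len(o)>1: print('   ',*[np.round(v,4) for v in tri(o)])
E
```

```text
0.0 [0.22290356 0.58365007 0.40391624] [ 1.81430375e-01  9.83403470e-01 -7.92730972e-04 -7.39800161e-05] [-0.49186334  0.03225252 -0.58203274]
stand scene [368. 246.] 0.64
stand side [334. 302.] 0.8
    [ 0.58    0.0952 -0.0136] [0.0556 0.0556]
wheel_top scene [291. 242.] 0.61
wheel_top side [330. 294.] 0.64
    [0.5651 0.0244 0.0218] [0.002 0.002]
boom_push scene [366. 247.] 0.67
boom_push side [295. 228.] 0.73
    [0.6043 0.1337 0.0824] [0.0039 0.0039]
pawl_hinge scene [213. 240.] 0.76
pawl_hinge side [387. 307.] 0.87
    [ 0.5758 -0.0828  0.0464] [0.002 0.002]
pawl_bar scene [241. 232.] 0.96
stop scene [332. 205.] 0.62
stop side [269. 310.] 0.96
    [0.4848 0.0858 0.0064] [0.0028 0.0028]
boom scene [285. 252.] 0.7
boom side [330. 294.] 0.24
board scene [412. 209.] 0.89
board side [218. 283.] 0.95
board wrist [152. 456.] 0.63
    [ 0.4831  0.2159 -0.0009] [0.0014 0.0046 0.0043]
bumper scene [233. 352.] 0.56
bumper side [331. 291.] 0.61
    [ 0.6642  0.0073 -0.0329] [0.0772 0.0772]
standoffs scene [156. 283.] 0.55
standoffs side [453. 338.] 0.54
    [ 0.6253 -0.1679  0.004 ] [0.0022 0.0022]
battery scene [422. 293.] 0.81
battery side [278. 245.] 0.77
    [ 6.310e-01  2.205e-01 -5.000e-04] [0.0026 0.0026]
```

View pics/scene0.png

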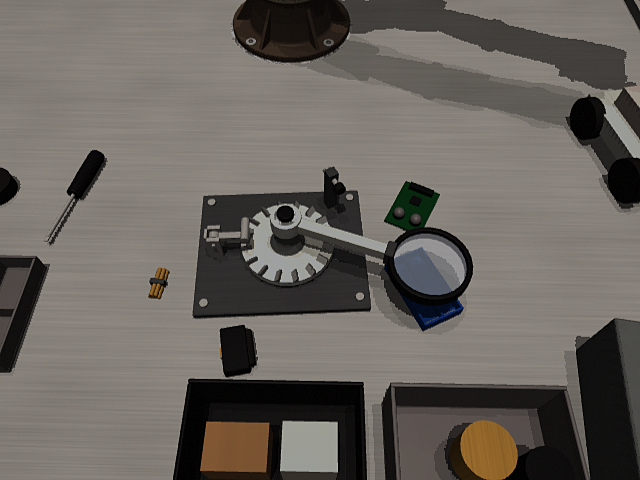

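View pics/side0.png

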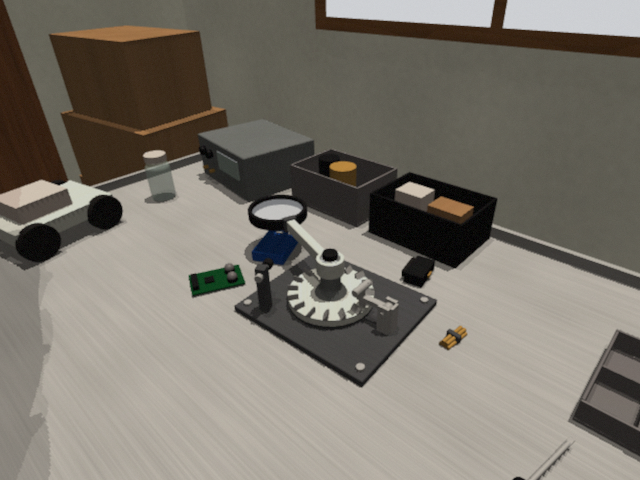

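The stand sits at about (0.565, 0.024) with roughly 5° yaw. The pawl is at scene (213–245, 235) and the boom points to the lens at (430, 265), so ratchet is about 0.88. Next I move above the pawl and refine from the wrist camera.

```bash
cat >> h.py <<'E'
from scipy.spatial.transform import Rotation as Ro
def down(yawy): # tool z down, tool y at world angle yawy(deg)
    a=np.radians(yawy);y=np.array([np.cos(a),np.sin(a),0]);z=np.array([0,0,-1.]);return Ro.from_matrix(np.c_[np.cross(y,z),y,z])
def plan(p1,R1,n,p0=None,R0=None):
    s=robot.state();p0=s['eef_pos'] if p0 is None else p0;R0=Ro.from_quat(s['orientation']) if R0 is None else R0
    v=(R0.inv()*R1).as_rotvec();out=[];p=np.array(p0);R=R0
    print('rot/row',np.round(np.degrees(v)/n,2))
    for k in range(n):
        q=np.array(p0)+(np.array(p1)-p0)*(k+1)/n; out.append(R.inv().apply(q-p)/.03);p=q;R=R*Ro.from_rotvec(v/n)
    print(np.round(out,2).tolist());return out
E
python3 - <<'E'
from h import *
plan([.571,-.035,.404],down(5.5),20)
E
```

```text
rot/row [ 0.   -0.    3.18]
[[-0.91, -0.76, 0.0], [-0.95, -0.7, 0.0], [-0.99, -0.65, 0.0], [-1.02, -0.6, 0.0], [-1.05, -0.54, 0.0], [-1.08, -0.48, 0.0], [-1.11, -0.42, 0.0], [-1.13, -0.36, 0.0], [-1.15, -0.29, 0.0], [-1.16, -0.23, 0.0], [-1.17, -0.16, 0.0], [-1.18, -0.1, 0.0], [-1.18, -0.03, 0.0], [-1.18, 0.03, 0.0], [-1.18, 0.1, 0.0], [-1.17, 0.16, 0.0], [-1.16, 0.23, 0.0], [-1.15, 0.29, 0.0], [-1.13, 0.36, 0.0], [-1.11, 0.42, 0.0]]
```

Emit:
send_rows(delta_rot=[[0,0,3],[0,0,3],[0,0,3],[0,0,3],[0,0,3],[0,0,3],[0,0,3],[0,0,3],[0,0,3],[0,0,3]], slide=[[-0.8,-0.65,0],[-0.8,-0.6,0],[-0.85,-0.55,0],[-0.9,-0.5,0],[-0.9,-0.45,0],[-0.9,-0.4,0],[-0.95,-0.35,0],[-0.95,-0.3,0],[-1,-0.25,0],[-1,-0.2,0]], jaw=[-1,-1,-1,-1,-1,-1,-1,-1,-1,-1])

```text
clock: 2.8
eef_pos: [0.3774, 0.3209, 0.4049]
orientation: [0.431, 0.902, 0.0, 0.0]
contact_force: [0.1, 0.1, 0.7]
opening: 0.997
gripper_force: 0.0
```

```bash
python3 - <<'E'
from h import *
plan([.571,-.035,.404],down(5.5),13)
E
```

```text
rot/row [ 0.   -0.    2.58]
[[-1.02, -0.19, 0.0], [-1.03, -0.14, 0.0], [-1.03, -0.1, 0.0], [-1.04, -0.05, 0.0], [-1.04, -0.0, 0.0], [-1.04, 0.04, 0.0], [-1.03, 0.09, 0.0], [-1.03, 0.14, 0.0], [-1.02, 0.18, 0.0], [-1.01, 0.23, 0.0], [-1.0, 0.27, 0.0], [-0.99, 0.32, 0.0], [-0.97, 0.36, 0.0]]
```

Emit:
send_rows(delta_rot=[[0,0,3.3],[0,0,3.3],[0,0,3.3],[0,0,3.3],[0,0,3.3],[0,0,3.3],[0,0,3.3],[0,0,3.3],[0,0,3.3],[0,0,3.3]], slide=[[-1,-0.15,0],[-1,-0.1,0],[-1,-0.05,0],[-1,0,0],[-1,0.05,0],[-1,0.1,0],[-1,0.15,0],[-1,0.2,0],[-1,0.25,0],[-1,0.3,0]], jaw=[-1,-1,-1,-1,-1,-1,-1,-1,-1,-1])

```text
clock: 3.8
eef_pos: [0.522, 0.0539, 0.4049]
orientation: [0.669, 0.743, 0.0, 0.0]
contact_force: [1.1, 0.2, -0.9]
opening: 1.001
gripper_force: 0.0
```

```bash
python3 - <<'E'
from h import *
s=robot.state();print(s['eef_pos'],s['joint_pos'])
C={n:camera(n) for n in('scene','side','wrist')}
for n in C: save(C[n],n+'1')
for p in ['wheel_top','pawl_hinge','pawl_bar','boom_push']:
    for n in C:
        r=models.pinpoint(C[n],p)
        if r: print(p,n,np.round(r[0]['xy'],1),round(r[0]['p'],2)); 
import pickle;pickle.dump(C,open('C1.pkl','wb'))
E
```

```text
[0.5219832  0.05385019 0.4049497 ] [-0.58711761  0.2815171   0.48790063  1.84568337 -0.15101804  1.05013263
  0.06413267]
wheel_top scene [288.3 241.4] 0.64
wheel_top side [332.8 292.4] 0.76
wheel_top wrist [358.4 237.4] 0.91
pawl_hinge scene [210.5 235.8] 0.96
pawl_hinge side [389.5 304.5] 0.81
pawl_hinge wrist [348.6 329.1] 0.96
pawl_bar scene [242.5 230.1] 0.65
pawl_bar side [361.  288.3] 0.6
pawl_bar wrist [355.8 238.9] 0.19
boom_push scene [368.9 246.1] 0.7
boom_push side [294.8 229.4] 0.56
boom_push wrist [426.8 133.9] 0.66
```

View pics/wrist1.png

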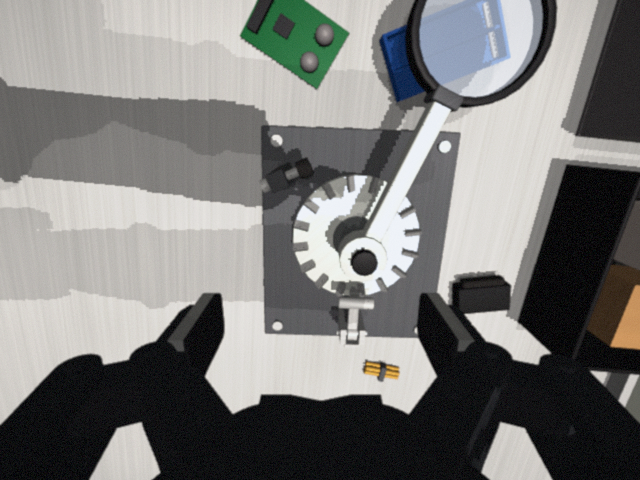

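Wrist view: the wheel centre is at (357, 237), the pawl bar at (355, 303), the hinge at (350, 331) and the boom points to the upper right. The network's wrist bar guess of (356, 239) is wrong, so I use mine in the fit.

```bash
cat > fit.py <<'E'
from h import *
import pickle
from scipy.optimize import least_squares
C=pickle.load(open('C1.pkl','rb'))
O=[('w','scene',[288.3,241.4]),('w','side',[332.8,292.4]),('w','wrist',[358.4,237.4]),('h','scene',[210.5,235.8]),('h','side',[389.5,304.5]),('h','wrist',[348.6,330]),
('b','scene',[242.5,230.1]),('b','side',[361,288.3]),('b','wrist',[355,303]),('p','scene',[368.9,246.1]),('p','side',[294.8,229.4]),('p','wrist',[426.8,133.9])]
def pts(v):
    a=np.radians(115)-v[3];L=dict(w=[0,0,.03],h=[0,-.105,.048],b=[0,-.059,.064],p=[.12*np.cos(a),.12*np.sin(a),.08])
    c,s=np.cos(v[2]),np.sin(v[2]);return {k:np.array([v[0]+c*q[0]-s*q[1],v[1]+s*q[0]+c*q[1],q[2]]) for k,q in L.items()}
def res(v):
    P=pts(v);return np.concatenate([(proj(C[n],P[k])-xy)*(1 if n!='wrist' else 1) for k,n,xy in O])
f=least_squares(res,[.565,.024,.09,.85],loss='soft_l1');print(f.x,{k:np.round(q,4).tolist() for k,q in pts(f.x).items()})
for (k,n,_),r in zip(O,res(f.x).reshape(-1,2)):print(k,n,r.round(1))
E
python3 fit.py
```

```text
[0.56727532 0.01950909 0.02649349 0.78316178] {'w': [0.5673, 0.0195, 0.03], 'h': [0.5701, -0.0855, 0.048], 'b': [0.5688, -0.0395, 0.064], 'p': [0.6051, 0.1334, 0.08]}
w scene [-2.  -0.2]
w side [-0.5 -2.4]
w wrist [-0.1  1.1]
h scene [ 2.7 -0.9]
h side [-1.8  4.4]
h wrist [1.7 1.5]
b scene [ 1.2 -1.5]
b side [ 1.4 -0.8]
b wrist [ 0.9 -1.1]
p scene [-1.5  0.3]
p side [3.  0.8]
p wrist [-0.5 -0.8]
```

```bash
python3 - <<'E'
from h import *
import pickle
C=pickle.load(open('C1.pkl','rb'))
def onz(c,xy,z):
    d=np.array([(xy[0]-c['cx'])/c['fx'],(xy[1]-c['cy'])/c['fy'],1.]);R=np.array(c['R']);o=-R.T@np.array(c['t']);d=R.T@d;return o+d*(z-o[2])/d[2]
c=C['wrist'];g=cv2.cvtColor(c['image'],cv2.COLOR_RGB2GRAY)
p=np.array([[262,126],[460,133],[265,333]],np.float32).reshape(-1,1,2)
p=cv2.cornerSubPix(g,p,(5,5),(-1,-1),(3,50,.01)).reshape(-1,2);print(p)
w=[onz(c,q,.012) for q in p];print(np.round(w,4))
for i,j in((0,1),(0,2)):
    d=w[j]-w[i];print(np.linalg.norm(d),np.degrees(np.arctan2(d[1],d[0])))
big=cv2.resize(c['image'][270:360,290:420],None,fx=6,fy=6,interpolation=cv2.INTER_CUBIC);cv2.imwrite('pics/c1.png',big[:,:,::-1])
s=robot.state();print(s['clock']);plan([.569,-.0395,.40],down(2),10)
E
```

```text
[[262.      126.     ]
 [460.2201  132.20872]
 [264.45135 332.87732]]
[[ 0.4542  0.126   0.012 ]
 [ 0.6609  0.1401  0.012 ]
 [ 0.4688 -0.121   0.012 ]]
0.2072050661926391 3.91973112826723
0.2474201628982344 -86.60131451007078
4.55
rot/row [ 0.   -0.    0.41]
[[-0.33, 0.12, 0.02], [-0.33, 0.13, 0.02], [-0.33, 0.13, 0.02], [-0.33, 0.13, 0.02], [-0.33, 0.13, 0.02], [-0.33, 0.14, 0.02], [-0.32, 0.14, 0.02], [-0.32, 0.14, 0.02], [-0.32, 0.14, 0.02], [-0.32, 0.15, 0.02]]
```

View pics/c1.png

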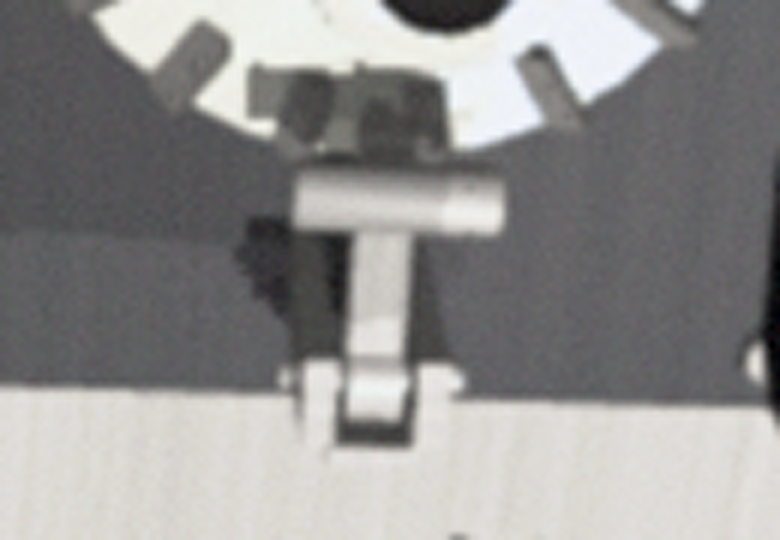

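The crop shows the bar centre at (356.7, 303.8) and the hinge pin at (353.6, 333.5). The plate edges give a yaw of about 3.6°, so I refit with these.

```bash
sed -i "s/\[348.6,330\]/[353.6,333.5]/; s/\[355,303\]/[356.7,303.8]/; s/P=pts(v);return np.concatenate(\[/P=pts(v);return np.concatenate([[(v[2]-.063)*200]]+[/; s/res(f.x).reshape/res(f.x)[1:].reshape/" fit.py
cat >>fit.py <<'E'
B=pts(f.x)['b']; plan([B[0],B[1],.30],down(3.5),10)
E
python3 fit.py
```

```text
[0.56706661 0.01906601 0.06216714 0.81954967] {'w': [0.5671, 0.0191, 0.03], 'h': [0.5736, -0.0857, 0.048], 'b': [0.5707, -0.0398, 0.064], 'p': [0.6049, 0.1329, 0.08]}
w scene [-2.3 -0.4]
w side [-0.3 -2.3]
w wrist [-0.4  1.4]
h scene [2.2 1.2]
h side [-0.2  3.3]
h wrist [-0.3 -1.6]
b scene [ 0.8 -0.4]
b side [ 2.4 -1.3]
b wrist [ 1.  -1.4]
p scene [-1.8  0.2]
p side [3.1 1. ]
p wrist [-0.7 -0.2]
rot/row [ 0.   -0.    0.26]
[[-0.33, 0.13, 0.35], [-0.33, 0.13, 0.35], [-0.33, 0.13, 0.35], [-0.33, 0.13, 0.35], [-0.33, 0.14, 0.35], [-0.33, 0.14, 0.35], [-0.33, 0.14, 0.35], [-0.33, 0.14, 0.35], [-0.33, 0.14, 0.35], [-0.33, 0.14, 0.35]]
```

Emit:
send_rows(delta_rot=[[0,0,0.3],[0,0,0.3],[0,0,0.3],[0,0,0.3],[0,0,0.3],[0,0,0.3],[0,0,0.2],[0,0,0.2],[0,0,0.2],[0,0,0.2]], slide=[[-0.4,0.17,0.4],[-0.4,0.17,0.4],[-0.4,0.17,0.45],[-0.4,0.17,0.45],[-0.4,0.17,0.45],[-0.4,0.17,0.45],[-0.4,0.17,0.45],[-0.4,0.17,0.45],[-0.1,0.01,0],[0,0,0]], jaw=[-1,-1,-1,-1,-1,-1,-1,-1,-1,-1])

```text
clock: 5.55
eef_pos: [0.5711, -0.0407, 0.2996]
orientation: [0.686, 0.728, -0.0, -0.0]
contact_force: [-0.0, -0.2, 0.1]
opening: 0.996
gripper_force: 0.0
```

```bash
python3 - <<'E'
from h import *
s=robot.state();print(s['clock'],s['eef_pos'])
c=camera('wrist');save(c,'wrist2')
B=np.array([.5707,-.0398,.064]);H=np.array([.5736,-.0857,.048])
print(proj(c,B),proj(c,H))
for p in('pawl_bar','pawl_hinge'):print(p,[(np.round(r['xy'],1),round(r['p'],2)) for r in models.pinpoint(c,p)[:2]])
plan([.5707,-.0398,.064+.155],down(3.6),10)
E
```

```text
5.55 [ 0.57114074 -0.04074589  0.29955969]
[320.77355178 250.01869244] [321.00153791 301.30350079]
pawl_bar [(array([317.9, 247. ]), 0.59)]
pawl_hinge [(array([317. , 300.2]), 0.85)]
rot/row [ 0.   -0.   -0.01]
[[-0.0, -0.0, 0.27], [-0.0, -0.0, 0.27], [-0.0, -0.0, 0.27], [-0.0, -0.0, 0.27], [-0.0, -0.0, 0.27], [-0.0, -0.0, 0.27], [-0.0, -0.0, 0.27], [-0.0, -0.0, 0.27], [-0.0, -0.0, 0.27], [-0.0, -0.0, 0.27]]
```

View pics/wrist2.png

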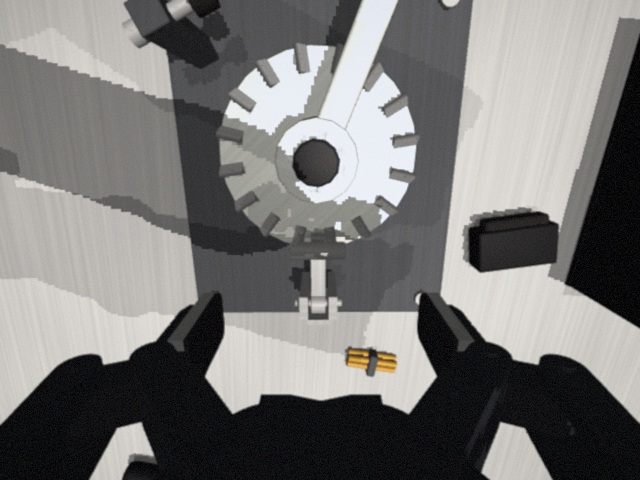

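Emit:
send_rows(delta_rot=[[0,0,0],[0,0,0],[0,0,0],[0,0,0],[0,0,0],[0,0,0],[0,0,0],[0,0,0],[0,0,0],[0,0,0]], slide=[[0,-0.03,0.4],[-0.03,0,0.4],[0,0,0.4],[0,0,0.4],[0,0,0.4],[0,0,0.4],[0,0,0.2],[0,0,0.18],[0,0,0],[0,0,0]], jaw=[-0.6,-0.6,-0.6,-0.6,-0.6,-0.6,-0.6,-0.6,-0.6,-0.6])

```text
clock: 6.7
eef_pos: [0.5704, -0.0411, 0.2165]
orientation: [0.685, 0.728, 0.0, 0.0]
contact_force: [0.5, 0.1, -0.8]
opening: 0.796
gripper_force: 0.0
```

Emit:
send_rows(delta_rot=[[0,0,0],[0,0,0],[0,0,0],[0,0,0],[0,0,0],[0,0,0],[0,0,0],[0,0,0],[0,0,0],[0,0,0]], slide=[[0,0,0],[0,0,0],[0,0,0],[0,0,0],[0,0,0],[0,0,0],[0,0,0],[0,0,0],[0,0,0],[0,0,0]], jaw=[-0.2,0,0.1,0.2,0.3,0.5,1,1,1,1])

```text
clock: 7.7
eef_pos: [0.5695, -0.041, 0.2168]
orientation: [0.685, 0.728, -0.0, -0.001]
contact_force: [-7.1, 1.2, 10.0]
opening: 0.406
gripper_force: 58.6
```

```bash
python3 - <<'E'
from h import *
s=robot.state();print(s['clock'],s['eef_pos'],s['contact_force'],s['torque'],s['opening'],s['gripper_force'])
# arc increments in stand(y,z) from angle a0 about hinge
t=np.radians(19.2)+np.r_[0:2.0:21j]
p=.0487*np.c_[np.cos(t),np.sin(t)];print(np.round(np.diff(p,axis=0)/.03,3).tolist())
E
```

```text
7.7 [ 0.56953349 -0.04099269  0.21681017] [-7.06575632  1.1802887  10.04956302] [0.1249327  1.24656916 0.13081426] 0.406293070965744 58.603089451789856
[[-0.061, 0.15], [-0.076, 0.144], [-0.09, 0.135], [-0.103, 0.126], [-0.115, 0.115], [-0.126, 0.103], [-0.135, 0.09], [-0.143, 0.076], [-0.15, 0.061], [-0.156, 0.046], [-0.159, 0.03], [-0.162, 0.014], [-0.162, -0.002], [-0.161, -0.019], [-0.159, -0.035], [-0.154, -0.05], [-0.149, -0.065], [-0.141, -0.08], [-0.133, -0.094], [-0.123, -0.106]]
```

Emit:
send_rows(delta_rot=[[0,0,0],[0,0,0],[0,0,0],[0,0,0],[0,0,0],[0,0,0],[0,0,0],[0,0,0],[0,0,0],[0,0,0]], slide=[[0,-0.03,0],[-0.06,0,-0.15],[-0.075,0,-0.145],[-0.09,0,-0.135],[-0.105,0,-0.125],[-0.115,0,-0.115],[-0.125,0,-0.105],[-0.135,0,-0.09],[-0.145,0,-0.075],[0,0,0]], jaw=[1,1,1,1,1,1,1,1,1,1])

```text
clock: 8.7
eef_pos: [0.5708, -0.0671, 0.245]
orientation: [0.685, 0.728, 0.0, -0.0]
contact_force: [-0.9, 5.8, -3.1]
opening: 0.4
gripper_force: 59.9
```

```bash
python3 - <<'E'
from h import *
s=robot.state();print(s['clock'],s['eef_pos'],s['contact_force'],s['torque'],s['opening'],s['gripper_force'])
E
```

```text
8.7 [ 0.57081439 -0.06708775  0.24500974] [-0.91932741  5.82284009 -3.05295652] [ 1.24602344  0.26553628 -0.08643558] 0.400282900315247 59.85229969024658
```

Emit:
send_rows(delta_rot=[[0,0,0],[0,0,0],[0,0,0],[0,0,0],[0,0,0],[0,0,0],[0,0,0],[0,0,0],[0,0,0],[0,0,0]], slide=[[-0.15,0,-0.06],[-0.155,0,-0.045],[-0.16,0,-0.03],[-0.16,0,-0.015],[-0.16,0,0],[-0.16,0,0.02],[-0.16,0,0.035],[-0.155,0,0.05],[-0.15,0,0.065],[0,0,0]], jaw=[1,1,1,1,1,1,1,1,1,1])

```text
clock: 9.7
eef_pos: [0.5735, -0.1103, 0.2447]
orientation: [0.686, 0.728, -0.0, 0.001]
contact_force: [-3.7, 0.7, 5.4]
opening: 0.389
gripper_force: 58.8
```

Emit:
send_rows(delta_rot=[[0,0,0],[0,0,0],[0,0,0],[0,0,0],[0,0,0],[0,0,0],[0,0,0],[0,0,0],[0,0,0],[0,0,0]], slide=[[-0.14,0,0.08],[-0.13,0,0.09],[-0.05,0,0.04],[0,0,0],[0,0,0],[0,0,0],[0,0,0],[0,0,0],[0,0,0],[0,0,0]], jaw=[1,1,1,0.2,0,-0.2,-0.4,-0.4,-0.4,-0.4])

```text
clock: 10.7
eef_pos: [0.5741, -0.1183, 0.2376]
orientation: [0.685, 0.728, -0.0, 0.0]
contact_force: [-0.1, 0.4, -0.6]
opening: 0.701
gripper_force: 0.0
```

```bash
python3 - <<'E'
from h import *
s=robot.state();print(s['clock'],s['eef_pos'],s['contact_force'],s['opening'])
C={n:camera(n) for n in('scene','side','wrist')}
c=C['side'];big=cv2.resize(c['image'][200:360,260:440],None,fx=3,fy=3);w=cv2.resize(C['wrist']['image'],(640,480))
cv2.imwrite('pics/c2.png',big[:,:,::-1])
yaw=.0622;cy,sy=np.cos(yaw),np.sin(yaw)
f=lambda q:np.array([.567+cy*q[0]-sy*q[1],.019+sy*q[0]+cy*q[1],q[2]])
for n in C:
    print(n,'exp',proj(C[n],f([0,-.139,.083])),[(np.round(r['xy'],1),round(r['p'],2)) for r in models.pinpoint(C[n],'pawl_bar')[:1]])
E
```

```text
10.7 [ 0.57413547 -0.11830946  0.23758612] [-0.11997178  0.4337617  -0.64098381] 0.7006429702159856
scene exp [183.77017426 224.10662856] [(array([156.3, 283.6]), 0.54)]
side exp [412.06055932 297.9424153 ] [(array([412.8, 296.9]), 0.71)]
wrist exp [324.76313404 318.75657791] [(array([319.2, 320.1]), 0.74)]
```

View pics/c2.png

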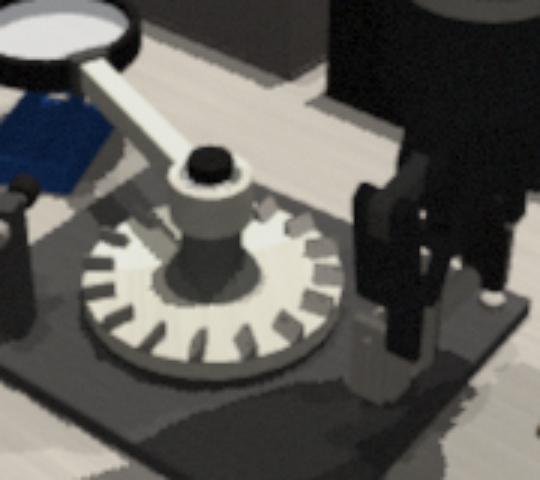

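Side and wrist views agree with the expected tipped-over bar position, and the force is zero, so the pawl is on its rest. Now I lift off and go round to the boom's far side.

```bash
python3 - <<'E'
from h import *
s=robot.state();p=s['eef_pos'].copy();p[2]=.357
plan([.641,.121,.357],down(-18.4),9,p)
E
```

```text
rot/row [ 0.   -0.    2.43]
[[0.87, 0.3, 0.0], [0.88, 0.26, 0.0], [0.89, 0.23, 0.0], [0.9, 0.19, 0.0], [0.91, 0.15, 0.0], [0.91, 0.11, 0.0], [0.92, 0.07, 0.0], [0.92, 0.03, 0.0], [0.92, -0.01, 0.0]]
```

Emit:
send_rows(delta_rot=[[0,0,0],[0,0,0],[0,0,0],[0,0,0],[0,0,0],[0,0,2.4],[0,0,2.4],[0,0,2.4],[0,0,2.4],[0,0,2.4]], slide=[[0,0,-0.5],[0,0,-0.8],[0,0,-0.9],[0,0,-0.9],[0,0,-0.9],[0.9,0.2,0],[0.9,0.15,0],[0.9,0.15,0],[0.85,0.2,0],[0.85,0.25,0]], jaw=[-0.4,-0.4,-0.4,-0.4,-0.4,1,1,1,1,1])

```text
clock: 12.0
eef_pos: [0.6053, 0.0135, 0.359]
orientation: [0.758, 0.652, 0.0, 0.0]
contact_force: [0.7, -0.0, 0.5]
opening: -0.003
gripper_force: 0.0
```

```bash
python3 - <<'E'
from h import *
s=robot.state();print(s['clock'],s['eef_pos'])
plan([.641,.121,.33],down(-18.4),5)
E
```

```text
12.0 [0.60526563 0.01354449 0.35896738]
rot/row [ 0.01 -0.01  1.96]
[[0.74, 0.13, 0.19], [0.75, 0.1, 0.19], [0.75, 0.08, 0.19], [0.75, 0.05, 0.19], [0.75, 0.03, 0.19]]
```

Emit:
send_rows(delta_rot=[[0,0,2],[0,0,2],[0,0,2],[0,0,2],[0,0,2],[0,0,0],[0,0,0],[0,0,0],[0,0,0],[0,0,0]], slide=[[0.75,0.12,0.2],[0.75,0.1,0.2],[0.75,0.08,0.2],[0.75,0.05,0.2],[0.75,0.03,0.2],[0,0,0.5],[0,0,0.8],[0,0,0.8],[0,0,0.5],[0,0,0.3]], jaw=[1,1,1,1,1,1,1,1,1,1])

```text
clock: 13.0
eef_pos: [0.6405, 0.1195, 0.2397]
orientation: [0.812, 0.584, -0.001, -0.0]
contact_force: [-0.4, -0.4, 0.1]
opening: -0.0
gripper_force: 0.0
```

```bash
python3 - <<'E'
from h import *
s=robot.state();print(s['clock'],s['eef_pos'],s['contact_force'])
C={n:camera(n) for n in('scene','side','wrist')}
c=C['wrist'];cv2.imwrite('pics/c3.png',c['image'][:,:,::-1])
O=[]
for n in C:
  for nm in('boom_push','stop'):
    r=models.pinpoint(C[n],nm);print(n,nm,[(np.round(q['xy'],1),round(q['p'],2)) for q in r[:1]])
    if nm=='boom_push' and r:O.append((C[n],r[0]['xy']))
X,e=tri(O);print(X,e);d=X-[.567,.019,.08];print(np.hypot(*d[:2]),np.degrees(np.arctan2(d[1],d[0])))
E
```

```text
13.0 [0.64045372 0.11948456 0.23972665] [-0.43277064 -0.42979287  0.06005657]
scene boom_push [(array([368. , 245.3]), 0.92)]
scene stop [(array([328.8, 199.9]), 0.61)]
side boom_push [(array([294.7, 229.3]), 0.87)]
side stop [(array([269.9, 312.3]), 0.96)]
wrist boom_push [(array([234.3, 308.1]), 0.69)]
wrist stop [(array([126.9, 371.5]), 0.96)]
[0.6035868  0.13463006 0.08180111] [np.float64(0.000855835444952694), np.float64(0.0033134562030141443), np.float64(0.0025358327002428676)]
0.12128027575260711 72.44197842852554
```

View pics/c3.png

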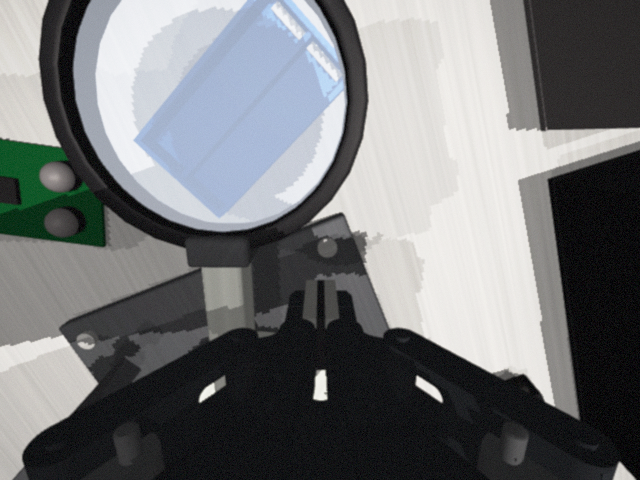

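Emit:
send_rows(delta_rot=[[0,0,0],[0,0,0],[0,0,0],[0,0,0],[0,0,0],[0,0,-3],[0,0,-3],[0,0,-3],[0,0,-3],[0,0,0]], slide=[[0,-0.15,0],[0,-0.15,0],[0,-0.15,0],[0,-0.15,0],[0,-0.1,0],[0.025,-0.21,0],[0.025,-0.21,0],[0.025,-0.21,0],[0.025,-0.21,0],[0,0,0]], jaw=[1,1,1,1,1,1,1,1,1,1])

```text
clock: 14.45
eef_pos: [0.5969, 0.136, 0.2408]
orientation: [0.746, 0.666, 0.0, -0.0]
contact_force: [0.7, 0.2, 1.1]
opening: 0.002
gripper_force: 0.1
```

```bash
cat > b.py <<'E'
from h import *
s=robot.state();print(s['clock'],s['eef_pos'],np.round(s['contact_force'],1),np.round(s['torque'],2))
R=Ro.from_quat(s['orientation']).as_matrix();th=np.degrees(np.arctan2(R[1,1],R[0,1]))
d=s['eef_pos'][:2]-[.567,.019];print('tool yaw',th,'radial',d@R[:2,0],'lat',d@R[:2,1],'F tool',np.round(R.T@s['contact_force'],1))
C={n:camera(n) for n in('scene','side','wrist')};O=[]
for n in C:
    r=models.pinpoint(C[n],'boom_push')
    if r and r[0]['p']>.4:O.append((C[n],r[0]['xy']))
if len(O)>1:
    X,e=tri(O);d=X-[.567,.019,.08];print('boom',X,np.round(e,4),np.hypot(*d[:2]),np.degrees(np.arctan2(d[1],d[0])))
E
python3 b.py
```

```text
14.45 [0.59687958 0.13604267 0.24084761] [0.7 0.2 1.1] [ 0.02 -0.05 -0.04]
tool yaw -6.430107497730343 radial 0.11965260878559475 lat 0.016583869240978728 F tool [ 0.3  0.7 -1.1]
boom [0.57669178 0.14273066 0.08149247] [0.0007 0.0007] 0.12410965840128357 85.52118762682883
```

Emit:
send_rows(delta_rot=[[0,0,-2.5],[0,0,-2.5],[0,0,-2.5],[0,0,-2.5],[0,0,-2.5],[0,0,-2.5],[0,0,-2.5],[0,0,-2.5],[0,0,-1],[0,0,-1]], slide=[[0.02,-0.175,0],[0.02,-0.175,0],[0.02,-0.175,0],[0.02,-0.175,0],[0.02,-0.175,0],[0.02,-0.175,0],[0.02,-0.175,0],[0.02,-0.175,0],[0.01,-0.07,0],[0.01,-0.07,0]], jaw=[1,1,1,1,1,1,1,1,1,1])

```text
clock: 15.75
eef_pos: [0.5515, 0.1388, 0.2408]
orientation: [0.605, 0.796, 0.001, 0.0]
contact_force: [2.9, 2.7, -0.8]
opening: 0.0
gripper_force: 1.8
```

```bash
cat >> b.py <<'E'
S=C['side'];cv2.imwrite('pics/c4.png',cv2.resize(S['image'][200:360,180:360],None,fx=3,fy=3)[:,:,::-1])
E
python3 b.py
```

```text
15.75 [0.55145171 0.13877615 0.24076476] [ 2.9  2.7 -0.8] [ 0.64 -0.6  -0.05]
tool yaw 15.512136971153112 radial 0.1195714198426288 lat 0.01705128902262858 F tool [1.8 3.5 0.8]
boom [0.53206566 0.13743829 0.0818029 ] [0.0024 0.0005 0.0025] 0.12348293834090296 106.43385632972355
```

View pics/c4.png

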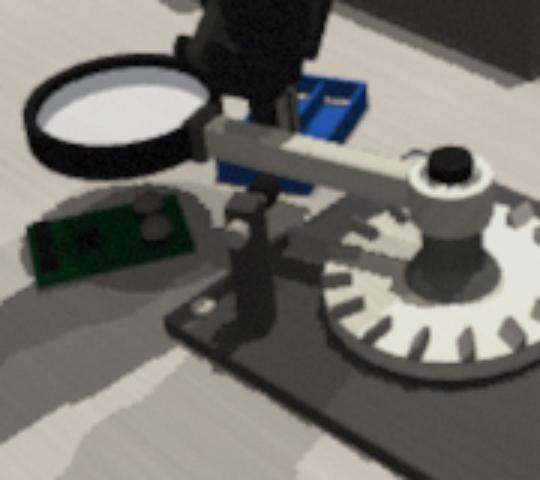

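Emit:
send_rows(delta_rot=[[0,0,-1],[0,0,-1],[0,0,-1],[0,0,-1],[0,0,-0.5],[0,0,-0.5],[0,0,-0.3],[0,0,-0.2],[0,0,0],[0,0,0]], slide=[[0.01,-0.07,0],[0.01,-0.07,0],[0.01,-0.07,0],[0.01,-0.07,0],[0,-0.035,0],[0,-0.035,0],[0,-0.02,0],[0,-0.015,0],[0,0,0],[0,0,0]], jaw=[1,1,1,1,1,1,1,1,1,1])

```text
clock: 17.05
eef_pos: [0.5397, 0.1359, 0.2406]
orientation: [0.566, 0.824, -0.0, -0.0]
contact_force: [1.5, 2.3, 1.4]
opening: 0.001
gripper_force: 1.4
```

```bash
python3 b.py; python3 - <<'E'
from h import *
for n in('side','wrist'):
    c=camera(n)
    if n=='side': cv2.imwrite('pics/c5.png',cv2.resize(c['image'][230:330,220:340],None,fx=5,fy=5,interpolation=cv2.INTER_CUBIC)[:,:,::-1])
E
```

```text
17.05 [0.53969999 0.13594095 0.24058189] [1.5 2.3 1.4] [ 0.53 -0.32  0.03]
tool yaw 20.987062772195397 radial 0.11896093118722972 lat 0.01639427552956451 F tool [ 1.6  2.2 -1.4]
boom [0.51833668 0.1321415  0.08029879] [0.0026 0.0011 0.0027] 0.12316297523671411 113.27303728582775
```

View pics/c5.png

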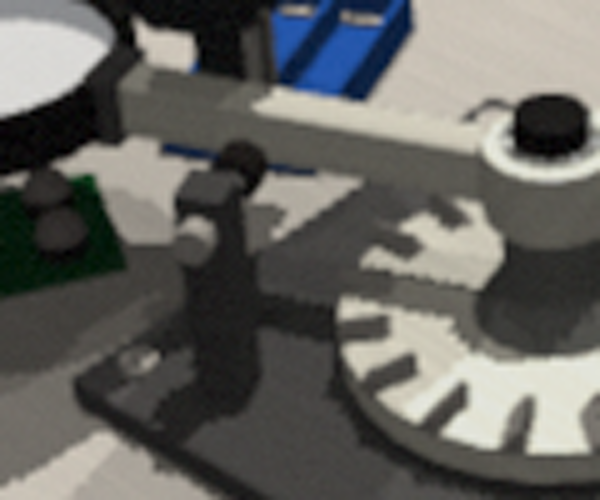

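Emit:
send_rows(delta_rot=[[0,0,-0.1],[0,0,-0.1],[0,0,-0.1],[0,0,-0.1],[0,0,-0.1],[0,0,-0.1],[0,0,0],[0,0,0],[0,0,0],[0,0,0]], slide=[[0,-0.007,0],[0,-0.007,0],[0,-0.007,0],[0,-0.007,0],[0,-0.007,0],[0,-0.007,0],[0,0,0],[0,0,0],[0,0,0],[0,0,0]], jaw=[1,1,1,1,1,1,1,1,1,1])

```text
clock: 18.45
eef_pos: [0.5385, 0.1355, 0.2406]
orientation: [0.562, 0.827, -0.0, -0.0]
contact_force: [2.5, 4.1, 0.2]
opening: -0.003
gripper_force: 1.5
```

Emit:
send_rows(delta_rot=[[0,0,-0.1],[0,0,-0.1],[0,0,-0.1],[0,0,-0.1],[0,0,-0.1],[0,0,-0.1],[0,0,0],[0,0,0],[0,0,0],[0,0,0]], slide=[[0,-0.007,0],[0,-0.007,0],[0,-0.007,0],[0,-0.007,0],[0,-0.007,0],[0,-0.007,0],[0,0,0],[0,0,0],[0,0,0],[0,0,0]], jaw=[1,1,1,1,1,1,1,1,1,1])

```text
clock: 19.45
eef_pos: [0.5374, 0.135, 0.2406]
orientation: [0.558, 0.83, -0.0, -0.0]
contact_force: [2.2, 3.6, 1.2]
opening: 0.001
gripper_force: 1.5
```

```bash
python3 -c "
import b" | head -2
```

```text
19.45 [0.53737776 0.1350391  0.24061548] [2.2 3.6 1.2] [ 0.63 -0.35 -0.04]
tool yaw 22.193845877332336 radial 0.11863144518728742 lat 0.01640520738510626 F tool [ 2.5  3.4 -1.2]
```

Emit:
send_rows(delta_rot=[[0,0,-0.1],[0,0,-0.1],[0,0,-0.1],[0,0,-0.1],[0,0,-0.1],[0,0,-0.1],[0,0,0],[0,0,0],[0,0,0],[0,0,0]], slide=[[0.002,-0.007,0],[0.002,-0.007,0],[0.002,-0.007,0],[0.002,-0.007,0],[0.002,-0.007,0],[0.002,-0.007,0],[0,0,0],[0,0,0],[0,0,0],[0,0,0]], jaw=[1,1,1,1,1,1,1,1,1,1])

```text
clock: 20.75
eef_pos: [0.5361, 0.1348, 0.2406]
orientation: [0.553, 0.833, -0.0, 0.0]
contact_force: [2.0, 1.6, 0.4]
opening: -0.001
gripper_force: 1.4
```

Emit:
send_rows(delta_rot=[[0,0,-0.1],[0,0,-0.1],[0,0,-0.1],[0,0,-0.1],[0,0,-0.1],[0,0,-0.1],[0,0,0],[0,0,0],[0,0,0],[0,0,0]], slide=[[0.002,-0.007,0],[0.002,-0.007,0],[0.002,-0.007,0],[0.002,-0.007,0],[0.002,-0.007,0],[0.002,-0.007,0],[0,0,0],[0,0,0],[0,0,0],[0,0,0]], jaw=[1,1,1,1,1,1,1,1,1,1])

```text
clock: 21.75
eef_pos: [0.5348, 0.1347, 0.2406]
orientation: [0.549, 0.836, -0.0, -0.0]
contact_force: [2.7, -0.3, 1.0]
opening: -0.0
gripper_force: 1.3
```

Emit:
send_rows(delta_rot=[[0,0,-0.1],[0,0,-0.1],[0,0,-0.1],[0,0,-0.1],[0,0,-0.1],[0,0,-0.1],[0,0,0],[0,0,0],[0,0,0],[0,0,0]], slide=[[0.001,-0.007,0],[0.001,-0.007,0],[0.001,-0.007,0],[0.001,-0.007,0],[0.001,-0.007,0],[0.001,-0.007,0],[0,0,0],[0,0,0],[0,0,0],[0,0,0]], jaw=[1,1,1,1,1,1,1,1,1,1])

```text
clock: 22.75
eef_pos: [0.5335, 0.1344, 0.2406]
orientation: [0.545, 0.839, -0.0, -0.0]
contact_force: [3.2, -0.2, -0.2]
opening: -0.001
gripper_force: 1.3
```

Emit:
send_rows(delta_rot=[[0,0,-0.1],[0,0,-0.1],[0,0,-0.1],[0,0,-0.1],[0,0,-0.1],[0,0,-0.1],[0,0,0],[0,0,0],[0,0,0],[0,0,0]], slide=[[0.001,-0.007,0],[0.001,-0.007,0],[0.001,-0.007,0],[0.001,-0.007,0],[0.001,-0.007,0],[0.001,-0.007,0],[0,0,0],[0,0,0],[0,0,0],[0,0,0]], jaw=[1,1,1,1,1,1,1,1,1,1])

```text
clock: 23.75
eef_pos: [0.5323, 0.1341, 0.2406]
orientation: [0.54, 0.841, -0.0, -0.0]
contact_force: [3.2, -0.6, 0.2]
opening: 0.001
gripper_force: 1.3
```

```bash
python3 b.py; python3 - <<'E'
from h import *
c=camera('side');cv2.imwrite('pics/c6.png',cv2.resize(c['image'][230:330,220:340],None,fx=5,fy=5,interpolation=cv2.INTER_CUBIC)[:,:,::-1])
E
```

```text
23.75 [0.53231483 0.13406666 0.2405818 ] [ 3.2 -0.6  0.2] [-0.05 -0.66  0.01]
tool yaw 24.591011273466147 radial 0.11906409632806833 lat 0.01634435094289776 F tool [-1.9  2.7 -0.2]
boom [0.51185919 0.12872854 0.08225363] [0.0014 0.0011 0.0012] 0.12280415823868614 116.68045198777608
```

View pics/c6.png

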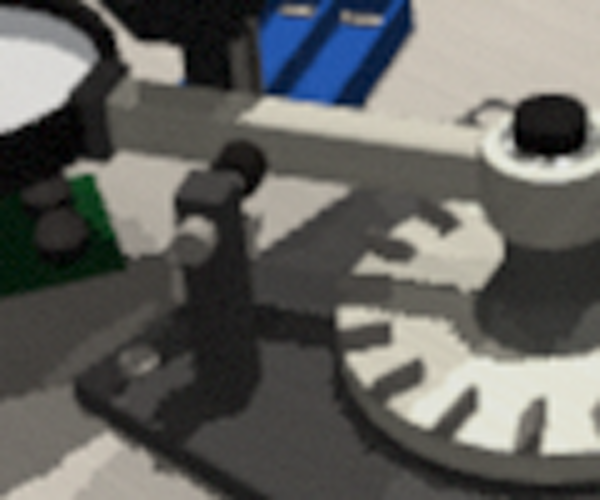

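The rubber tip at (240, 165) in the crop is close to the boom, but the force is still only bearing friction. I keep creeping.

Emit:
send_rows(delta_rot=[[0,0,-0.1],[0,0,-0.1],[0,0,-0.1],[0,0,-0.1],[0,0,-0.1],[0,0,-0.1],[0,0,0],[0,0,0],[0,0,0],[0,0,0]], slide=[[0,-0.007,0],[0,-0.007,0],[0,-0.007,0],[0,-0.007,0],[0,-0.007,0],[0,-0.007,0],[0,0,0],[0,0,0],[0,0,0],[0,0,0]], jaw=[1,1,1,1,1,1,1,1,1,1])

```text
clock: 25.1
eef_pos: [0.5311, 0.1336, 0.2406]
orientation: [0.536, 0.844, 0.0, -0.0]
contact_force: [2.5, 0.9, 0.5]
opening: 0.003
gripper_force: 1.4
```

Emit:
send_rows(delta_rot=[[0,0,-0.1],[0,0,-0.1],[0,0,-0.1],[0,0,-0.1],[0,0,-0.1],[0,0,-0.1],[0,0,0],[0,0,0],[0,0,0],[0,0,0]], slide=[[0,-0.007,0],[0,-0.007,0],[0,-0.007,0],[0,-0.007,0],[0,-0.007,0],[0,-0.007,0],[0,0,0],[0,0,0],[0,0,0],[0,0,0]], jaw=[1,1,1,1,1,1,1,1,1,1])

```text
clock: 26.1
eef_pos: [0.53, 0.133, 0.2406]
orientation: [0.531, 0.847, -0.0, -0.0]
contact_force: [1.6, 2.7, 0.3]
opening: 0.003
gripper_force: 1.5
```

Emit:
send_rows(delta_rot=[[0,0,-0.1],[0,0,-0.1],[0,0,-0.1],[0,0,-0.1],[0,0,-0.1],[0,0,-0.1],[0,0,0],[0,0,0],[0,0,0],[0,0,0]], slide=[[0.001,-0.007,0],[0.001,-0.007,0],[0.001,-0.007,0],[0.001,-0.007,0],[0.001,-0.007,0],[0.001,-0.007,0],[0,0,0],[0,0,0],[0,0,0],[0,0,0]], jaw=[1,1,1,1,1,1,1,1,1,1])

```text
clock: 27.1
eef_pos: [0.5288, 0.1326, 0.2406]
orientation: [0.527, 0.85, -0.0, -0.0]
contact_force: [0.5, 2.9, -0.1]
opening: -0.004
gripper_force: 1.5
```

Emit:
send_rows(delta_rot=[[0,0,-0.1],[0,0,-0.1],[0,0,-0.1],[0,0,-0.1],[0,0,-0.1],[0,0,-0.1],[0,0,0],[0,0,0],[0,0,0],[0,0,0]], slide=[[0.002,-0.007,0],[0.002,-0.007,0],[0.001,-0.007,0],[0.001,-0.007,0],[0.001,-0.007,0],[0.001,-0.007,0],[0,0,0],[0,0,0],[0,0,0],[0,0,0]], jaw=[1,1,1,1,1,1,1,1,1,1])

```text
clock: 28.1
eef_pos: [0.5276, 0.1322, 0.2406]
orientation: [0.523, 0.853, -0.0, 0.0]
contact_force: [1.3, 2.9, -1.0]
opening: 0.002
gripper_force: 1.4
```

Emit:
send_rows(delta_rot=[[0,0,-0.1],[0,0,-0.1],[0,0,-0.1],[0,0,-0.1],[0,0,-0.1],[0,0,-0.1],[0,0,0],[0,0,0],[0,0,0],[0,0,0]], slide=[[0.002,-0.007,0],[0.002,-0.007,0],[0.001,-0.007,0],[0.001,-0.007,0],[0.001,-0.007,0],[0.001,-0.007,0],[0,0,0],[0,0,0],[0,0,0],[0,0,0]], jaw=[1,1,1,1,1,1,1,1,1,1])

```text
clock: 29.1
eef_pos: [0.5264, 0.1318, 0.2406]
orientation: [0.518, 0.855, -0.0, -0.0]
contact_force: [3.3, 0.9, 0.3]
opening: 0.003
gripper_force: 1.4
```

Emit:
send_rows(delta_rot=[[0,0,-0.1],[0,0,-0.1],[0,0,-0.1],[0,0,-0.1],[0,0,-0.1],[0,0,-0.1],[0,0,0],[0,0,0],[0,0,0],[0,0,0]], slide=[[0.001,-0.007,0],[0.001,-0.007,0],[0.001,-0.007,0],[0.001,-0.007,0],[0.001,-0.007,0],[0.001,-0.007,0],[0,0,0],[0,0,0],[0,0,0],[0,0,0]], jaw=[1,1,1,1,1,1,1,1,1,1])

```text
clock: 30.1
eef_pos: [0.5252, 0.1314, 0.2406]
orientation: [0.514, 0.858, -0.0, 0.0]
contact_force: [2.7, 1.2, 0.0]
opening: -0.001
gripper_force: 1.4
```

```bash
python3 b.py
```

```text
30.1 [0.52517561 0.1314258  0.24060907] [2.7 1.2 0. ] [ 0.21 -0.53  0.04]
tool yaw 28.19382751518314 radial 0.11884714561713951 lat 0.016254113142819653 F tool [-0.2  2.9 -0. ]
boom [0.50540717 0.12254425 0.08055572] [0.0017 0.0021 0.0011] 0.12047858020344121 120.74610561369037
```

Emit:
send_rows(delta_rot=[[0,0,-0.1],[0,0,-0.1],[0,0,-0.1],[0,0,-0.1],[0,0,-0.1],[0,0,-0.1],[0,0,0],[0,0,0],[0,0,0],[0,0,0]], slide=[[0.001,-0.007,0],[0.001,-0.007,0],[0.001,-0.007,0],[0.001,-0.007,0],[0.001,-0.007,0],[0.001,-0.007,0],[0,0,0],[0,0,0],[0,0,0],[0,0,0]], jaw=[1,1,1,1,1,1,1,1,1,1])

```text
clock: 31.4
eef_pos: [0.5245, 0.1313, 0.2407]
orientation: [0.509, 0.861, 0.001, 0.0]
contact_force: [5.9, 2.5, -2.3]
opening: -0.001
gripper_force: 3.0
```

Emit:
send_rows(delta_rot=[[0,0,0],[0,0,0],[0,0,0],[0,0,0],[0,0,0],[0,0,0],[0,0,0],[0,0,0],[0,0,0],[0,0,0]], slide=[[0,-0.004,0],[0,-0.004,0],[0,-0.004,0],[0,0,0],[0,0,0],[0,0,0],[0,0,0],[0,0,0],[0,0,0],[0,0,0]], jaw=[1,1,1,1,1,1,1,1,1,1])

```text
clock: 32.4
eef_pos: [0.5243, 0.1312, 0.2407]
orientation: [0.509, 0.861, 0.001, 0.001]
contact_force: [7.3, 3.4, -3.6]
opening: 0.001
gripper_force: 3.5
```

```bash
python3 - <<'E'
from h import *
s=robot.state();R=Ro.from_quat(s['orientation']).as_matrix();print(s['eef_pos'],np.round(R.T@s['contact_force'],1),s['torque'])
E
```

```text
[0.52434334 0.13124102 0.24072993] [-0.5  8.   3.7] [ 0.55502703 -1.46793286  0.05126227]
```

Emit:
send_rows(delta_rot=[[0,0,0],[0,0,0],[0,0,0],[0,0,0],[0,0,0],[0,0,0],[0,0,0],[0,0,0],[0,0,0],[0,0,0]], slide=[[0,-0.003,0],[0,-0.003,0],[0,0,0],[0,0,0],[0,0,0],[0,0.02,0],[0,0.1,0],[0,0.3,0],[0,0.5,0],[0,0.4,-0.3]], jaw=[1,1,1,1,1,1,1,1,1,1])

```text
clock: 33.4
eef_pos: [0.5582, 0.1502, 0.2486]
orientation: [0.509, 0.861, -0.001, -0.001]
contact_force: [0.0, 0.4, -0.5]
opening: -0.004
gripper_force: 0.0
```

```bash
python3 - <<'E'
from h import *
s=robot.state();print(s['eef_pos'],s['contact_force'],s['joint_pos'][6])
p=s['eef_pos'].copy();p[2]=.35
plan([.574,-.1185,.35],down(3.6),11,p)
E
```

```text
[0.55819356 0.15022018 0.24860328] [ 0.00172552  0.44455756 -0.49657589] 0.3371509302392607
rot/row [-0.02  0.    2.29]
[[-0.74, -0.35, 0.0], [-0.75, -0.32, 0.0], [-0.76, -0.29, 0.0], [-0.77, -0.26, 0.0], [-0.78, -0.23, 0.0], [-0.79, -0.2, 0.0], [-0.8, -0.17, 0.0], [-0.8, -0.13, 0.0], [-0.81, -0.1, 0.0], [-0.81, -0.07, 0.0], [-0.81, -0.04, 0.0]]
```

Emit:
send_rows(delta_rot=[[0,0,0],[0,0,0],[0,0,0],[0,0,0],[0,0,2.3],[0,0,2.3],[0,0,2.3],[0,0,2.3],[0,0,2.3],[0,0,2.3]], slide=[[0,0,-0.6],[0,0,-0.9],[0,0,-1],[0,0,-0.9],[-0.74,-0.35,0],[-0.75,-0.32,0],[-0.76,-0.29,0],[-0.77,-0.26,0],[-0.78,-0.23,0],[-0.79,-0.2,0]], jaw=[1,1,1,1,1,1,1,1,0,-0.4])

```text
clock: 34.4
eef_pos: [0.5663, 0.0018, 0.3509]
orientation: [0.61, 0.792, -0.001, -0.001]
contact_force: [-0.7, 0.5, -0.0]
opening: 0.332
gripper_force: 0.0
```

```bash
python3 - <<'E'
from h import *
s=robot.state();print(s['eef_pos'])
plan([.574,-.118,.30],down(3.6),5)
E
```

```text
[0.56627188 0.00183504 0.35090275]
rot/row [-0.02  0.    2.25]
[[-0.79, -0.15, 0.34], [-0.79, -0.12, 0.34], [-0.8, -0.09, 0.34], [-0.8, -0.06, 0.34], [-0.8, -0.03, 0.34]]
```

Emit:
send_rows(delta_rot=[[0,0,2.2],[0,0,2.2],[0,0,2.2],[0,0,2.2],[0,0,2.2],[0,0,0],[0,0,0],[0,0,0],[0,0,0],[0,0,0]], slide=[[-0.8,-0.15,0.34],[-0.8,-0.12,0.34],[-0.8,-0.09,0.34],[-0.8,-0.06,0.34],[-0.8,-0.03,0.34],[0,0,0],[0,0,0.5],[0,0,0.5],[0,0,0],[0,0,0]], jaw=[-0.4,-0.4,-0.4,-0.4,-0.4,-0.4,-0.4,-0.4,-0.4,-0.4])

```text
clock: 35.4
eef_pos: [0.5753, -0.117, 0.2705]
orientation: [0.682, 0.731, -0.0, -0.001]
contact_force: [2.4, -0.1, 0.8]
opening: 0.705
gripper_force: 0.0
```

```bash
python3 - <<'E'
from h import *
s=robot.state();print(s['eef_pos'],s['opening'])
C={n:camera(n) for n in('side','wrist')}
f=np.array([.5756,-.1197,.083])
for n in C: print(n,proj(C[n],f),[(np.round(q['xy'],1),round(q['p'],2)) for q in models.pinpoint(C[n],'pawl_bar')[:1]])
plan([.5744,-.1185,.237],down(3.6),4)
E
```

```text
[ 0.57527919 -0.11703122  0.27046961] 0.7046811122120527
side [412.02457693 297.9470324 ] [(array([412. , 298.3]), 0.64)]
wrist [321.0376458  286.71234698] [(array([315.4, 287.6]), 0.89)]
rot/row [0.02 0.   0.1 ]
[[-0.01, -0.01, 0.29], [-0.01, -0.01, 0.29], [-0.01, -0.01, 0.29], [-0.01, -0.01, 0.29]]
```

Emit:
send_rows(delta_rot=[[0,0,0.4],[0,0,0],[0,0,0],[0,0,0],[0,0,0],[0,0,0],[0,0,0],[0,0,0],[0,0,0],[0,0,0]], slide=[[-0.04,-0.05,0.3],[0,0,0.4],[0,0,0.3],[0,0,0.12],[0,0,0],[0,0,0],[0,0,0],[0,0,0],[0,0,0],[0,0,0]], jaw=[-0.4,-0.4,-0.4,-0.3,-0.2,-0.1,0,0.1,0.2,0.4])

```text
clock: 36.6
eef_pos: [0.5741, -0.1186, 0.2376]
orientation: [0.685, 0.729, 0.0, 0.0]
contact_force: [-1.8, -0.1, 5.5]
opening: 0.402
gripper_force: 59.0
```

Emit:
send_rows(delta_rot=[[0,0,0],[0,0,0],[0,0,0],[0,0,0],[0,0,0],[0,0,0],[0,0,0],[0,0,0],[0,0,0],[0,0,0]], slide=[[0,0,0],[0,0,0],[0,0,0],[0.12,0,-0.105],[0.13,0,-0.095],[0.14,0,-0.08],[0.15,0,-0.065],[0.155,0,-0.05],[0.16,0,-0.035],[0,0,0]], jaw=[1,1,1,1,1,1,1,1,1,1])

```text
clock: 37.6
eef_pos: [0.5724, -0.093, 0.2503]
orientation: [0.685, 0.729, -0.0, 0.001]
contact_force: [0.8, -5.5, -3.1]
opening: 0.405
gripper_force: 60.3
```

Emit:
send_rows(delta_rot=[[0,0,0],[0,0,0],[0,0,0],[0,0,0],[0,0,0],[0,0,0],[0,0,0],[0,0,0],[0,0,0],[0,0,0]], slide=[[0.16,0,-0.02],[0.16,0,0],[0.16,0,0.015],[0.16,0,0.03],[0.155,0,0.045],[0.15,0,0.06],[0.145,0,0.075],[0.135,0,0.09],[0.125,0,0.105],[0,0,0]], jaw=[1,1,1,1,1,1,1,1,1,1])

```text
clock: 38.6
eef_pos: [0.5698, -0.0515, 0.2384]
orientation: [0.684, 0.729, 0.0, -0.0]
contact_force: [-2.1, -0.8, 7.5]
opening: 0.399
gripper_force: 61.0
```

```bash
python3 b.py
```

```text
38.6 [ 0.56983296 -0.05153209  0.23844982] [-2.1 -0.8  7.5] [-0.49  0.45  0.01]
tool yaw 3.650316148478992 radial -0.07056934675645632 lat -0.001663347832317616 F tool [-0.6 -2.2 -7.5]
boom [0.50361098 0.12508377 0.07971175] [0.0012 0.0012] 0.12357966620802825 120.85989395711432
```

Emit:
send_rows(delta_rot=[[0,0,0],[0,0,0],[0,0,0],[0,0,0],[0,0,0],[0,0,0],[0,0,0],[0,0,0],[0,0,0],[0,0,0]], slide=[[0.115,0,0.115],[0.105,0,0.125],[0.09,0,0.135],[0,0,0],[0,0,0],[0,0,0],[0,0,0],[0,0,0],[0,0,0],[0,0,0]], jaw=[1,1,1,1,0.3,0.1,-0.1,-0.3,-0.5,-0.5])

```text
clock: 39.9
eef_pos: [0.5693, -0.0431, 0.2266]
orientation: [0.685, 0.729, 0.0, -0.0]
contact_force: [0.6, -0.3, 0.7]
opening: 0.75
gripper_force: 0.0
```

Emit:
send_rows(delta_rot=[[0,0,0],[0,0,0],[0,0,0],[0,0,0],[0,0,0],[0,0,0],[0,0,0],[0,0,0],[0,0,0],[0,0,0]], slide=[[0,0,-0.3],[0,0,-0.6],[0,0,-0.6],[0,0,-0.6],[0,0,-0.6],[0,0,0],[0,0,0],[0,0,0],[0,0,0],[0,0,0]], jaw=[-0.6,-0.6,-0.6,-0.6,-0.6,-0.6,-0.6,-0.6,-0.6,-0.6])

```text
clock: 40.9
eef_pos: [0.5691, -0.0432, 0.307]
orientation: [0.685, 0.729, -0.0, -0.0]
contact_force: [-0.3, -0.1, 1.0]
opening: 0.8
gripper_force: 0.0
```

```bash
cat > d.py <<'E'
from h import *
s=robot.state();print(s['clock'],s['eef_pos'],s['contact_force'])
yaw=.0622;cy,sy=np.cos(yaw),np.sin(yaw)
def bar(a):
    t=np.radians(19.2)+a;q=[0,-.105+.0487*np.cos(t),.048+.0487*np.sin(t)];return np.array([.567-sy*q[1],.019+cy*q[1],q[2]])
for n in('side','wrist','scene'):
    c=camera(n)
    cv2.imwrite('pics/d_%s.png'%n,c['image'][:,:,::-1])
    print(n,[proj(c,bar(a)).round(1) for a in(0,.15,.3)],[(np.round(q['xy'],1),round(q['p'],2)) for q in models.pinpoint(c,'pawl_bar')[:1]])
E
python3 d.py
```

```text
40.9 [ 0.56912768 -0.04316579  0.30703494] [-0.29091876 -0.1289376   0.95194183]
side [array([363.4, 287. ]), array([365.1, 284.1]), array([367.4, 281.7])] [(array([365. , 288.2]), 0.87)]
wrist [array([323.8, 243.2]), array([323.9, 250.6]), array([324. , 259.4])] []
scene [array([243.3, 229.7]), array([240.7, 227.1]), array([237.4, 224.7])] [(array([240.4, 226.8]), 0.56)]
```

Emit:
send_rows(delta_rot=[[0,0,0],[0,0,0],[0,0,0],[0,0,0],[0,0,0],[0,0,0],[0,0,0],[0,0,0],[0,0,0],[0,0,0]], slide=[[0,0,-0.6],[0.5,0,-0.8],[0.8,0,-0.8],[0.9,0,-0.6],[0.9,0,0],[0,0,0],[0,0,0],[0,0,0],[0,0,0],[0,0,0]], jaw=[-0.6,-0.6,-0.6,-0.6,-0.6,-0.6,-0.6,-0.6,-0.6,-0.6])

```text
clock: 42.2
eef_pos: [0.5635, 0.0487, 0.3915]
orientation: [0.685, 0.728, -0.0, 0.0]
contact_force: [-0.3, -0.3, 0.2]
opening: 0.8
gripper_force: 0.0
```

```bash
python3 d.py; cat > m.py <<'E'
from h import *
import pickle
C=pickle.load(open('C1.pkl','rb'))
def m(n,prev,box):
    x0,y0,x1,y1=box;k=4
    up=lambda im:cv2.Canny(cv2.resize(cv2.cvtColor(im,cv2.COLOR_RGB2GRAY),None,fx=k,fy=k,interpolation=cv2.INTER_CUBIC),40,120).astype(np.float32)
    up=lambda im:cv2.resize(cv2.Laplacian(cv2.GaussianBlur(cv2.cvtColor(im,cv2.COLOR_RGB2GRAY),(3,3),0).astype(np.float32),-1),None,fx=k,fy=k,interpolation=cv2.INTER_CUBIC)
    a=up(C[n]['image'])[y0*k:y1*k,x0*k:x1*k];s=8
    b=up(prev)[(y0-s)*k:(y1+s)*k,(x0-s)*k:(x1+s)*k]
    r=cv2.matchTemplate(b,a,cv2.TM_CCOEFF_NORMED);_,v,_,l=cv2.minMaxLoc(r);print(n,box,'shift px',(l[0]/k-s,l[1]/k-s),round(v,2))
for n,boxes in(('scene',[(234,216,254,250),(204,224,222,248)]),('side',[(350,276,374,302),(374,292,402,330)])):
    im=cv2.imread('pics/d_%s.png'%n)[:,:,::-1].copy()
    for b in boxes:m(n,im,b)
E
python3 m.py
```

```text
42.2 [0.5634866  0.0486861  0.39153157] [-0.25759482 -0.25707319  0.24316952]
side [array([363.4, 287. ]), array([365.1, 284.1]), array([367.4, 281.7])] [(array([362.5, 288.2]), 0.76)]
wrist [array([322.7, 304.6]), array([322.7, 310.6]), array([322.7, 317.4])] [(array([319.3, 306.9]), 0.95)]
scene [array([243.3, 229.7]), array([240.7, 227.1]), array([237.4, 224.7])] [(array([240.1, 229. ]), 0.92)]
scene (234, 216, 254, 250) shift px (0.0, 0.0) 0.69
scene (204, 224, 222, 248) shift px (0.0, 0.0) 1.0
side (350, 276, 374, 302) shift px (-0.25, -0.5) 0.67
side (374, 292, 402, 330) shift px (0.0, 0.0) 0.99
```

```bash
cat >> m.py <<'E'
print('--')
for n,bs in(('scene',[(237,217,248,245),(222,232,244,242)]),('side',[(354,280,370,298),(362,290,384,304)])):
    im=cv2.imread('pics/d_%s.png'%n)[:,:,::-1].copy()
    for b in bs:m(n,im,b)
from rig import robot
E
python3 m.py | sed -n '/--/,$p'
```

```text
--
scene (237, 217, 248, 245) shift px (0.0, 0.0) 0.96
scene (222, 232, 244, 242) shift px (0.0, 0.0) 0.96
side (354, 280, 370, 298) shift px (-0.25, 0.0) 0.83
side (362, 290, 384, 304) shift px (0.0, 0.0) 0.82
```

The bar is back exactly where it was in its first, fully down position, so I hand in.

```bash
python3 -c "
from rig import robot
print(robot.close_job())"
```

```text
the job is handed in; nothing more can be done
None
```

I handed the job in at about 42 s of the 72 s limit, but no verdict came back. The pawl was tipped onto its back rest, the boom was pressed on the rubber stop at about 6–7 N (worked out from the wrist force), and the pawl was set back down; by image match its bar is where it was at the start.

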